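# Clear the puck press and present the wax ball

## Robot

A 6-joint arm with a two-finger parallel gripper is mounted at the origin on the work surface. World frame = base frame: x ahead of the robot, y to its left, z up, the work surface at z = 0. Lengths are in m, angles in rad, forces in N, time in s.
With the tool pointing down it reaches from about 0.275 to 1 m from the base axis. Payload 8.4 kg.
Tool frame: the origin (TCP) lies midway between the tips of the shut fingers; the grasp point (between the pads) lies 19 mm behind it; z points along the fingers, x is the direction in which the jaws open and shut, and the axes are right-handed (so a half turn about z gives the same grasp; the last joint's range is limited). The gripper opens to 85 mm and grips with 20 to 120 N. Pads are 22 mm wide; open, the fingers measure 114 mm over their backs; the gripper's body (76 mm by 85 mm) begins 54 mm behind the grasp point. The pads swing forward as they close: fully open they stand 13 mm farther back than shut.
Start: joints at [1.187, 0.353, 1.633, -0, 1.155, -0.002], TCP at [0.233, 0.58, 0.231] pointing down, gripper open.
Joint ranges: [-2.63, 2.63], [-0.92, 2.1], [0.06, 2.66], [-1.3, 4.44], [0, 2.69], [-3.02, 3.02]. Speed limits (rad/s): [2.22, 2.22, 2.79, 3.14, 3.14, 3.14].

## Interface

Orientations are given as a rotation vector (axis times angle).
In Python, from bench import manip, cams, order gives the robot as it stands.
- The arm moves only by the tool move_arm, never from a script. Its argument "motion" is a list of rows, each a list of 7 numbers: the closure, from 0 (fully open) to 1 (shut), then the shift along the tool's x, y, z in mm, then the turn, a rotation vector about the tool's x, y, z in degrees. A call has 1 to 12 rows; each row is the pose to reach, as a shift and turn from the pose commanded when the call began, along the tool's axes at that moment; what a row does not reach only later rows make up. A row lasts 1/12 s, in which the tool goes at most 41.7 mm and 7.16 degrees, less where a joint would pass 70% of its speed; a pose out of reach is approached as far as the arm can. A call with a gripper value outside its range is refused whole. The fingers move at their own pace and stop on an object; "newtons" is the grip in N (left out, the last holds). Time passes only in rows, so rows that repeat a pose let the fingers close. It gives the time, the measured TCP pose, the force and the opening at its end, in the units of the state.
- manip.observe(): the state, without advancing time (a new reading comes with each control period).
- cams.capture(name): name is "scene" or "top"; returns a dict with "pixels" (400x640x3 uint8, red, green, blue), "K" (3x3 intrinsics, pixels), "k1" (the pictures are not rectified: a ray, as slopes to the right and down, at radius r is drawn at 1 + k1 r^2 times it, then the intrinsics apply), "rvec" (rotation vector, rad) and "tvec" (3), from world to camera coordinates, as OpenCV has them. Camera axes: x right, y down, z forward; pixel columns grow to the right and rows downward; lengths in m; the calibration is good to about 2 mm. A picture is of the moment at which its call begins. There is no depth.
- order.sign_off(): hands the job in, once; it reports no verdict.
Trained networks look in a picture, given as the dict that the camera call returned (one of the last four; its "shot" number tells which), for a name from the list of things; names that differ only in an ending like _2 or _b are one class to them, and where a whole thing is asked for, a point or a joint stands for the part that bears it (a point fixed in the world has none). Each returns a list of dicts, best first, with "confidence" (0 to 1); they miss things now and then, are a little off and sometimes report something else, mostly with a low value. They report only what shows in the picture. A call takes as long as a camera call.
- cams.boxes_of(picture, thing): "box" ([left, top, right, bottom] as shares, 0 to 1, of the picture: columns of its width, rows of its height, round what is visible of it).
- cams.place_of(picture, thing): "position" ([column, row] as shares, 0 to 1, of the picture: columns of its width, rows of its height: a listed point, or the origin of a listed thing).
The state is a dict: "t": time; "joint_positions": joint angles; "dq": joint speeds; "joint_torque": joint torques, N m; "eef_pos": TCP position; "orientation": TCP orientation; "contact_force": force on the tool from outside, world axes, zero at the start; "wrist_torque": the same for the moment, N m; "opening": opening from 0.0 (shut) to 1.0 (fully open).
Only numpy, scipy, OpenCV 4.12 (cv2) and the standard library are available. Lean on these libraries where they do the work, as an engineer would, in place of code of your own. Each camera call takes 0.05 s, during which the arm holds its last target. There are 200 camera calls.

## Task

Use only the brush to sweep all four wax scraps off the press bed into the scrap tray at its front, then stand the brush back on the counter, clear of the press. Then lift the dished plate by its overhead handle and turn it about a quarter turn, keeping it level and the loose wax ball in its middle, until it is over the middle of the swept bed area, about 10 cm above the bed, with its spout pointing at the mould. Finish while still holding it there, quite still, and leave everything else where it stands.

Things in the scene. Friction and masses are not known exactly. Their poses are not given: they have to be found in the camera images.
- press: Fixed cast-iron hand press. Origin on the counter under the middle of the swept bed area; x from its front (robot side) to its back, y to its mould, z up. Bed top 40 mm up, x -85 to 85, open for y -80 to 75 mm. Ram foot over the mould: 44 mm across, 118 mm up. Head from y 115 mm on, 245 to 355 mm up; column x -28 to 28, y 215 to 275 mm; lever knob at y 340 mm, 400 mm up.
- bed_mid (a point): middle of the swept bed area, on the bed's top face (40 mm above the counter); axes as the press
- tray_mid (a point): middle of the floor of the press's fixed open scrap tray, in front of the bed: inside press x -205 to -85 mm, y -98 to 98 mm, floor 4 mm and walls 28 mm above the counter
- mould (a point): centre of the mouth of the steel puck mould on the bed, 145 mm from bed_mid along press y, 85 mm above the counter; mould 72 mm across
- brush_grip (a point): Brush standing on its bristles; point in its upright wooden handle, 85 mm above the bristle ends. Handle 20 mm thick (x), 40 wide (y), 46 to 108 mm up. Stiff bristle block 24 mm thick (x), 106 wide (y), 28 high; wooden head over it 32 x 112 mm, 18 high. About 0.16 kg.
- brush: the same brush; origin between the bristle ends at the underside, axes as above, z up the handle
- dish_grip (a point): Middle of the dished pewter plate's overhead wooden bar, over the plate's middle and near its balance point, 115 mm above its underside. Bar 14 mm wide (plate y), 20 high, 90 long (plate x -42 to 48 mm); a bent stem joins it to the rear rim (to x -83 mm). Below the bar is only the ball, its top 38 mm above the underside.
- dish: the same plate, 140 mm across, rim 28 mm high, about 0.32 kg; origin at the middle of its underside, x towards its spout, z up. Inside: a flat spot 24 mm across in the middle, then a shallow cone rising 13 degrees to the rim.
- dish_floor (a point): middle of the plate's inside floor, where the ball sits, 6 mm above the plate's underside
- dish_spout (a point): tip of the plate's spout, 92 mm from its middle along plate x, 22 mm above its underside
- ball_center (a point): centre of the loose hard wax ball, 32 mm across, 16 g, in the plate
- ball: the same ball
- scrap0: chunky scrap of hard wax, about 24 x 18 x 18 mm, 12 g, lying on the bed; origin at the middle of its underside
- scrap1: chunky scrap of hard wax, about 20 x 20 x 20 mm, 12 g, lying on the bed; origin at the middle of its underside
- scrap2: chunky scrap of hard wax, about 25 x 16 x 17 mm, 12 g, lying on the bed; origin at the middle of its underside
- scrap3: chunky scrap of hard wax, about 21 x 19 x 16 mm, 12 g, lying on the bed; origin at the middle of its underside
- puck: Bystander: violet wax puck, a disc 60 mm across, 22 high; origin at its underside
- cork: Bystander: waxing cork, block 55 x 80 x 35 high; origin at its underside
- tin: Bystander: plain metal can, 66 mm across, 60 high; origin at its underside
- jar: Bystander: amber glass jar, 60 mm across, 90 high; origin at its underside
- mug: Bystander: white mug, 80 mm across, 90 high; origin at its underside
- scraper: Bystander: flat spatula lying on the counter, 200 mm long along its x; origin at mid length at the underside

How it is judged:
On the way, in this order (a step that is already met when the one before it is completed fails the run):
1. the brush is taken up (height (world z) of brush above 0.03 m and contact force between the fingers and brush above 1 N), for 0.1 s.
2. all four scraps are in the scrap tray while the brush is still held (x of scrap0 in the frame of press between -0.205 and -0.085 m and y of scrap0 in the frame of press between -0.1 and 0.1 m and z of each of scrap0, scrap1, scrap2, scrap3 in the frame of press below 0.034 m and x of scrap1 in the frame of press between -0.205 and -0.085 m and y of scrap1 in the frame of press between -0.1 and 0.1 m and x of scrap2 in the frame of press between -0.205 and -0.085 m and y of scrap2 in the frame of press between -0.1 and 0.1 m and x of scrap3 in the frame of press between -0.205 and -0.085 m and y of scrap3 in the frame of press between -0.1 and 0.1 m and contact force between the fingers and brush above 1 N), for 0.1 s.
3. the brush stands on the counter again, let go (height (world z) of brush_grip below 0.095 m and angle between brush_grip's own z axis and vertical below 0.2 rad and contact force between brush and press below 0.05 N and contact force between the fingers and brush below 0.05 N), for 0.2 s.
4. the plate is lifted by the gripper (height (world z) of dish above 0.03 m and contact force between the fingers and dish above 1 N), for 0.2 s.
At the end, for the whole second after the job is handed in: Plate held still, middle within 30 mm of bed_mid, underside 60-150 mm over the bed, tilt < 0.1 rad, spout to the mould within 0.25 rad of press y; ball at rest within 16 mm of its middle; four scraps in the tray; brush upright, let go, on the counter off the press (all of step 3 and x of scrap0 in the frame of press between -0.205 and -0.085 m and y of scrap0 in the frame of press between -0.1 and 0.1 m and z of each of scrap0, scrap1, scrap2, scrap3 in the frame of press below 0.034 m and x of scrap1 in the frame of press between -0.205 and -0.085 m and y of scrap1 in the frame of press between -0.1 and 0.1 m and x of scrap2 in the frame of press between -0.205 and -0.085 m and y of scrap2 in the frame of press between -0.1 and 0.1 m and x of scrap3 in the frame of press between -0.205 and -0.085 m and y of scrap3 in the frame of press between -0.1 and 0.1 m and horizontal distance between dish_floor and bed_mid below 0.03 m and z of dish in the frame of bed_mid between 0.06 and 0.15 m and angle between the x axis of dish and the y axis of press, either way round below 0.25 rad and y of dish_spout in the frame of bed_mid above 0.03 m and angle between dish's own z axis and vertical below 0.1 rad and horizontal distance between ball_center and dish_floor below 0.016 m and distance between ball_center and dish_floor below 0.03 m and contact force between the fingers and dish above 1 N and contact force between dish and press below 0.05 N and linear speed of each of dish, ball below 0.03 m/s and angular speed of dish below 0.15 rad/s); the arm keeps its last pose, push and grip.
It fails at once if a scrap is touched by the gripper or arm instead of the brush (contact force between any of the fingers, the arm and scrap0 above 0.3 N or contact force between any of the fingers, the arm and scrap1 above 0.3 N or contact force between any of the fingers, the arm and scrap2 above 0.3 N or contact force between any of the fingers, the arm and scrap3 above 0.3 N).
It fails at once if the ball is touched by the gripper (contact force between the fingers and ball above 0.3 N).
It fails at once if the ball rolls more than 30 mm from the plate's middle (horizontal distance between ball_center and dish_floor above 0.03 m).
It fails at once if the plate is tilted more than 0.2 rad (angle between dish's own z axis and vertical above 0.2 rad).
It fails at once if a bystander is moved more than 30 mm (distance of any of puck, cork, tin, jar, mug, scraper from where it was at the start of the episode above 0.03 m).
It also fails if it takes over 72 s, if anything falls off the work surface, if the arm or the gripper's body presses on something with over 40 N, if the wrist force passes 120 N, or if a joint passes its speed limit or range.

## Working session

There is one attempt and no reset: what is moved stays moved. The work goes in short steps, Python scripts to look and compute and a tool call to move; the robot and the scene stay as the last step left them, time stands still between calls to the robot, and variables do not carry over. Pictures are saved under pics/ and viewed, about 8 in all and at most 12, crops included, and the job is handed in when it is done.

Besides the shell and the picture viewer there is one more tool, called as name(argument=value, ...) on one line, values as JSON. move_arm: Moves the arm, as the interface text tells. Its arguments: {"type":"object","properties":{"motion":{"type":"array","items":{"type":"array","items":{"type":"number"}}},"newtons":{"type":"number"}},"required":["motion"]}

```bash
ls; mkdir -p pics; cat > h.py <<'E'
import numpy as np, cv2
from bench import manip, cams, order
from scipy.spatial.transform import Rotation as R
def snap(n,f=None):
    p=cams.capture(n)
    if f: cv2.imwrite('pics/'+f,p['pixels'][:,:,::-1])
    return p
def ray(p,s):
    K=np.array(p['K']); u=np.array([s[0]*640,s[1]*400])
    d=np.array([(u[0]-K[0,2])/K[0,0],(u[1]-K[1,2])/K[1,1]]); x=d.copy()
    for _ in range(30): x=d/(1+p['k1']*(x@x))
    Rm=R.from_rotvec(np.ravel(p['rvec'])).as_matrix()
    return -Rm.T@np.ravel(p['tvec']), Rm.T@np.array([x[0],x[1],1])
def atz(p,s,z):
    o,d=ray(p,s); return o+d*(z-o[2])/d[2]
def tri(p,s,q,t):
    o,d=ray(p,s);a,b=ray(q,t)
    k=np.linalg.lstsq(np.c_[d,-b],a-o,rcond=None)[0]
    P,Q=o+d*k[0],a+b*k[1]; return (P+Q)/2,np.linalg.norm(P-Q)
def proj(p,X):
    Rm=R.from_rotvec(np.ravel(p['rvec'])).as_matrix(); c=Rm@np.array(X)+np.ravel(p['tvec']); x=c[:2]/c[2]; x=x*(1+p['k1']*(x@x)); K=np.array(p['K'])
    return [K[0,0]*x[0]+K[0,2],K[1,1]*x[1]+K[1,2]]
E
cat > m.py <<'E'
from h import *
a=snap('scene','s0.png');b=snap('top','t0.png')
print(manip.observe())
Z=dict(bed_mid=.04,tray_mid=.004,mould=.085,brush_grip=.085,brush=0,dish_grip=.115,dish=0,dish_floor=.006,dish_spout=.022,ball_center=.022,scrap0=.04,scrap1=.04,scrap2=.04,scrap3=.04,press=0,puck=0,cork=0,tin=0,jar=0,mug=0,scraper=0)
for n,z in Z.items():
    A=cams.place_of(a,n);B=cams.place_of(b,n)
    s=n
    for L,p in(('S',a),('T',b)):
        for r in (A if p is a else B)[:2]: s+=f" {L}{r['confidence']:.2f}"+str(np.round(atz(p,r['position'],z)[:2],3))
    if A and B: t=tri(a,A[0]['position'],b,B[0]['position']); s+=' tri'+str(np.round(t[0],3))+str(round(t[1],4))
    print(s)
E
python3 m.py
```

```text
pics
{'t': 0.1, 'joint_positions': array([ 1.18659418e+00,  3.53573627e-01,  1.63409160e+00, -9.56286924e-06,
        1.15517112e+00, -2.44576887e-03]), 'dq': array([ 0.00071105, -0.00102463, -0.00138392, -0.0034776 ,  0.00110836,
       -0.00091736]), 'joint_torque': array([ 2.85950427e-04, -6.06350756e+01, -3.42821431e+01, -1.35329510e-04,
        3.91382622e-03,  3.83316956e-05]), 'eef_pos': array([0.23271019, 0.57959115, 0.23062641]), 'orientation': array([ 2.60196546e+00,  1.75925307e+00, -1.61303054e-03]), 'contact_force': array([ 0.75936499, -0.43723229, -0.65675242]), 'wrist_torque': array([ 0.00779208, -0.00930324, -0.02050843]), 'opening': 0.998653371906041}
bed_mid S0.59[0.545 0.17 ] T0.61[0.538 0.166] tri[0.54  0.166 0.034]0.0041
tray_mid S0.95[0.401 0.156] S0.49[ 0.665 -0.184] T0.62[0.394 0.151] tri[ 0.394  0.152 -0.003]0.0022
mould S0.58[0.527 0.305] T0.78[0.529 0.311] tri[0.53  0.308 0.09 ]0.0021
brush_grip S0.61[ 0.464 -0.405] T0.67[ 0.46 -0.4 ] tri[ 0.463 -0.401  0.086]0.0053
brush S0.88[ 0.463 -0.395] S0.54[0.541 0.164] T0.82[ 0.459 -0.399] T0.60[0.507 0.144] tri[ 0
[... 953 characters left out ...]
.004]0.0094
press S0.57[0.538 0.155] S0.52[0.481 0.26 ] T0.55[0.55  0.165] tri[0.547 0.163 0.013]0.0036
puck S0.74[ 0.352 -0.19 ] S0.23[0.49 0.16] T0.72[ 0.35 -0.19] tri[ 0.351 -0.191 -0.001]0.0017
cork S0.64[ 0.73  -0.297] T0.82[ 0.722 -0.3  ] T0.27[0.508 0.191] tri[ 0.726 -0.302 -0.006]0.0058
tin S0.64[ 0.636 -0.412] S0.42[ 0.501 -0.367] T0.64[ 0.641 -0.407] T0.64[ 0.58  -0.195] tri[ 0.639 -0.405  0.005]0.0013
jar S0.68[ 0.75  -0.053] T0.56[ 0.755 -0.043] tri[ 0.753 -0.043  0.009]0.0
mug S0.89[0.768 0.125] T0.73[0.775 0.121] T0.25[0.533 0.341] tri[0.771 0.123 0.   ]0.0073
scraper S0.73[ 0.59  -0.519] S0.42[0.559 0.11 ] T0.57[ 0.586 -0.512] T0.24[0.775 0.123] tri[ 0.589 -0.513  0.002]0.0063
```

View pics/t0.png

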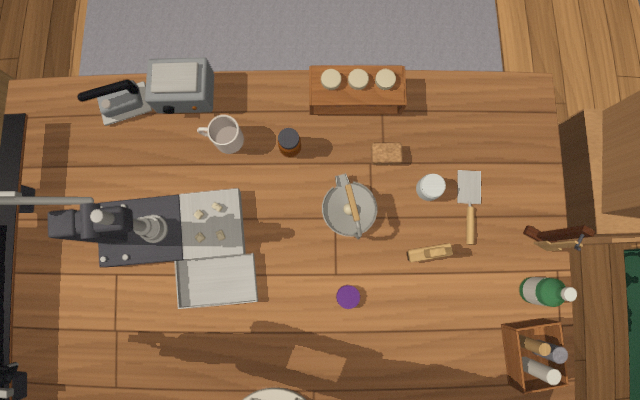

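View pics/s0.png

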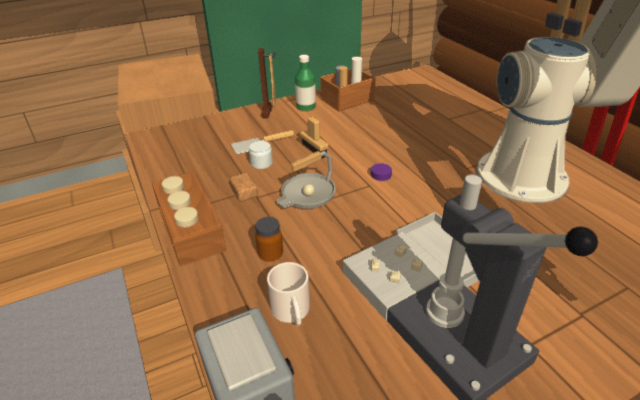

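The top view shows the press bed at cols 180-243, rows 188-255, with four scraps near (198,214), (217,206), (200,238) and (221,236). The tray lies below it, rows 255-305. The brush is at (430,253) and the dish at (350,209), with its spout up at (342,180). I'll enlarge the key parts to get yaw angles.

```bash
python3 - <<'E'
import cv2,numpy as np
t=cv2.imread('pics/t0.png')
f=lambda x0,y0,w,h,k:cv2.resize(t[y0:y0+h,x0:x0+w],None,fx=k,fy=k,interpolation=cv2.INTER_CUBIC)
a=f(165,180,100,135,4) #400x540
b=np.vstack([f(310,170,80,75,5)[:375],f(400,235,80,33,5)])
b=np.vstack([b,np.zeros((max(0,540-len(b)),400,3),np.uint8)])
cv2.imwrite('pics/c1.png',np.hstack([a,b[:540]]))
E
```

```text
(no output)
```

View pics/c1.png

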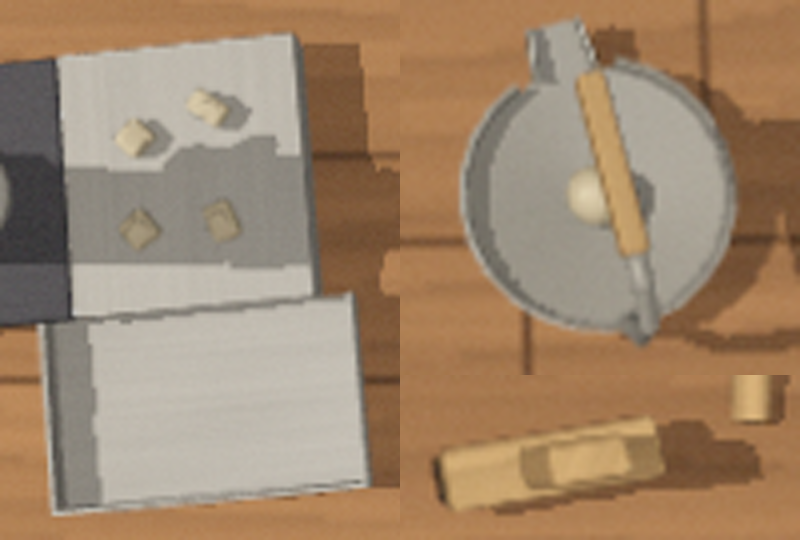

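```bash
python3 - <<'E'
from h import *
b=snap('top')
L=lambda x,y,z:atz(b,[(x/4+165)/640,(y/4+180)/400],z)[:2]
U=lambda x,y,z:atz(b,[((x-400)/5+310)/640,(y/5+170)/400],z)[:2]
D=lambda x,y,z:atz(b,[((x-400)/5+400)/640,((y-375)/5+235)/400],z)[:2]
ang=lambda v:round(float(np.degrees(np.arctan2(v[1],v[0]))),1)
src=np.array([[85,-80],[85,75],[-85,75],[-85,-80]])/1e3
dst=np.array([L(295,35,.04),L(57,58,.04),L(70,320,.04),L(315,295,.04)])
def fit(s,d):
    sc,dc=s.mean(0),d.mean(0);u,_,v=np.linalg.svd((s-sc).T@(d-dc));Rm=(u@v).T
    t=dc-Rm@sc; return Rm,t,np.linalg.norm(s@Rm.T+t-d,axis=1)
Rm,t,e=fit(src,dst);print('press',t,ang(Rm[:,0]),e)
T=np.array([L(40,322,.028),L(353,295,.028),L(368,485,.028),L(53,513,.028)])
print('tray corners in press',((T-t)@Rm).round(3).tolist())
for s in[(133,138),(208,107),(140,229),(222,221)]:
    w=L(*s,.05);print('scrap',w.round(3),((w-t)@Rm).round(3))
p,q=U(590,75,.125),U(633,252,.125);print('bar',p,q,np.linalg.norm(p-q),ang(p-q),(p+q)/2-3e-3*(p-q)/np.linalg.norm(p-q))
print('rim c',U(600,195,.028),'spout',U(553,30,.022))
h=np.array([D(443,455,.046),D(652,418,.046),D(664,470,.046),D(457,508,.046)])
print('brush head',h.mean(0),ang(h[0]-h[1]),ang(h[3]-h[2]),np.linalg.norm(h[0]-h[1]),np.linalg.norm(h[0]-h[3]))
h=np.array([D(553,447,.108),D(630,435,.108),D(627,475,.108),D(552,487,.108)])
print('handle',h.mean(0),ang(h[0]-h[1]),np.linalg.norm(h[0]-h[1]))
o=manip.observe();print(R.from_rotvec(o['orientation']).as_matrix().round(3))
E
```

```text
press [0.5408805  0.16083387] 5.1 [0.00123746 0.0008649  0.00153122 0.00193781]
tray corners in press [[-0.084, 0.1], [-0.085, -0.103], [-0.205, -0.103], [-0.206, 0.099]]
scrap [0.565 0.189] [0.026 0.026]
scrap [0.584 0.141] [ 0.041 -0.023]
scrap [0.507 0.183] [-0.032  0.025]
scrap [0.512 0.131] [-0.032 -0.027]
bar [ 0.62392174 -0.18615639] [ 0.53929496 -0.20474614] 0.0866445047415638 12.4 [ 0.57867821 -0.19609492]
rim c [ 0.57832078 -0.19852895] spout [ 0.66642101 -0.17619954]
brush head [ 0.4634732  -0.39995001] 99.0 99.2 0.10956095980728131 0.027396566717096265
handle [ 0.46274176 -0.40048431] 97.8 0.03809201349181202
[[ 0.373  0.928 -0.   ]
 [ 0.928 -0.373 -0.   ]
 [-0.    -0.    -1.   ]]
```

```bash
cat >> h.py <<'E'
def go(*pts):
    "world targets (x,y,z,yaw of tool x deg), tool down -> shift mm, turn deg in present tool axes"
    o=manip.observe();R0=R.from_rotvec(o['orientation']);p0=o['eef_pos']
    print('t',round(o['t'],2),'tcp',p0.round(4),'F',o['contact_force'].round(1),'open',round(o['opening'],3))
    for x,y,z,w in pts:
        c,s=np.cos(np.radians(w)),np.sin(np.radians(w))
        Rt=R.from_matrix([[c,s,0],[s,-c,0],[0,0,-1]])
        print((x,y,z,w),(R0.inv().apply(np.array([x,y,z])-p0)*1e3).round(1),np.degrees((R0.inv()*Rt).as_rotvec()).round(1))
P=np.array([.541,.161]);A=np.radians(5.1)
def pr(x,y): return P+np.array([x*np.cos(A)-y*np.sin(A),x*np.sin(A)+y*np.cos(A)])
E
python3 -c "
from h import *
go((.36,.03,.24,30))"
```

```text
t 2.25 tcp [0.2328 0.58   0.2313] F [0.5 0.4 0.7] open 1.001
(0.36, 0.03, 0.24, 30) [-463.   322.9   -8.7] [-0.   0.  38.1]
```

move_arm(motion=[[0,-39,27,-1,0,0,3],[0,-77,54,-2,0,0,6],[0,-116,81,-3,0,0,9],[0,-154,108,-4,0,0,13],[0,-193,135,-5,0,0,16],[0,-231,161,-6,0,0,19],[0,-270,188,-7,0,0,22],[0,-308,215,-8,0,0,25],[0,-347,242,-8,0,0,28],[0,-386,269,-8,0,0,32],[0,-424,296,-8,0,0,35],[0,-463,323,-8,0,0,38]])

```text
t: 3.25
eef_pos: [0.3455, 0.0911, 0.2396]
orientation: [3.034, 0.813, 0.002]
contact_force: [0.7, -0.4, 0.4]
opening: 1.001
```

```bash
python3 -c "
from h import *
go((.463,-.4,.2,9))"
```

```text
t 3.25 tcp [0.3455 0.0911 0.2396] F [ 0.7 -0.4  0.4] open 1.001
(0.463, -0.4, 0.2, 9) [-144.   484.    39.6] [ 0.  -0.1 21. ]
```

move_arm(motion=[[0,-144,484,39,0,0,21],[0,-144,484,39,0,0,21],[0,-144,484,39,0,0,21],[0,-144,484,39,0,0,21],[0,-144,484,39,0,0,21],[0,-144,484,39,0,0,21],[0,-144,484,39,0,0,21],[0,-144,484,39,0,0,21],[0,-144,484,39,0,0,21],[0,-144,484,39,0,0,21],[0,-144,484,39,0,0,21],[0,-144,484,39,0,0,21]])

```text
t: 4.25
eef_pos: [0.4624, -0.394, 0.2005]
orientation: [3.132, 0.249, 0.0]
contact_force: [1.0, -0.4, 0.2]
opening: 1.0
```

```bash
python3 -c "
from h import *
go((.463,-.4,.12,9),(.463,-.4,.068,9))"
```

```text
t 4.25 tcp [ 0.4624 -0.394   0.2005] F [ 1.  -0.4  0.2] open 1.0
(0.463, -0.4, 0.12, 9) [-0.4  6.  80.5] [ 0.  -0.   0.1]
(0.463, -0.4, 0.068, 9) [ -0.4   6.  132.5] [ 0.  -0.   0.1]
```

move_arm(motion=[[0,0,0,30,0,0,0],[0,0,0,60,0,0,0],[0,0,0,85,0,0,0],[0,0,0,105,0,0,0],[0,0,0,120,0,0,0],[0,0,0,132,0,0,0],[0,0,0,132,0,0,0],[0,0,0,132,0,0,0]])

```text
t: 4.92
eef_pos: [0.4623, -0.3916, 0.0686]
orientation: [-3.131, -0.25, 0.001]
contact_force: [0.5, -0.7, 0.6]
opening: 1.0
```

```bash
python3 -c "
from h import *
go((.463,-.4,.068,9))"
```

```text
t 4.92 tcp [ 0.4623 -0.3916  0.0686] F [ 0.5 -0.7  0.6] open 1.0
(0.463, -0.4, 0.068, 9) [-0.7  8.4  0.5] [-0.   0.   0.1]
```

move_arm(motion=[[0,0,8,0,0,0,0],[0,0,8,0,0,0,0],[1,0,8,0,0,0,0],[1,0,8,0,0,0,0],[1,0,8,0,0,0,0],[1,0,8,0,0,0,0],[1,0,8,0,0,0,0],[1,0,8,0,0,0,0],[1,0,8,0,0,0,0],[1,0,8,0,0,0,0]], newtons=60)

```text
t: 5.75
eef_pos: [0.4637, -0.3996, 0.0689]
orientation: [3.132, 0.25, 0.0]
contact_force: [-0.5, 1.0, 4.1]
opening: 0.226
```

```bash
python3 -c "
from h import *
q=pr(.095,0);print(q)
go((.463,-.4,.23,9),(.6,0,.23,5))"
```

```text
[0.6356239  0.16944496]
t 5.75 tcp [ 0.4637 -0.3996  0.0689] F [-0.5  1.   4.1] open 0.226
(0.463, -0.4, 0.23, 9) [  -0.8    0.3 -161.1] [ 0.  -0.   0.1]
(0.6, 0, 0.23, 5) [ 198.  -372.9 -161.2] [ 0.  -0.   4.1]
```

move_arm(motion=[[1,0,0,-20,0,0,0],[1,0,0,-50,0,0,0],[1,0,0,-85,0,0,0],[1,0,0,-120,0,0,0],[1,0,0,-150,0,0,0],[1,0,0,-165,0,0,0],[1,15,-28,-165,0,0,1],[1,30,-60,-165,0,0,1],[1,48,-92,-165,0,0,2],[1,65,-125,-165,0,0,2],[1,82,-157,-165,0,0,3],[1,100,-188,-165,0,0,4]])

```text
t: 6.75
eef_pos: [0.5323, -0.1962, 0.2333]
orientation: [-3.138, -0.139, 0.001]
contact_force: [0.7, -1.2, -1.7]
opening: 0.226
```

```bash
python3 -c "
from h import *
q=pr(.09,0)
go((q[0],q[1],.235,5.1))"
```

```text
t 6.75 tcp [ 0.5323 -0.1962  0.2333] F [ 0.7 -1.2 -1.7] open 0.226
(np.float64(0.6306436958869693), np.float64(0.16900048671797974), 0.235, 5.1) [ 130.2 -355.1   -1.7] [-0.  0. -0.]
```

move_arm(motion=[[1,13,-35,0,0,0,0],[1,26,-71,0,0,0,0],[1,39,-107,0,0,0,0],[1,52,-142,0,0,0,0],[1,65,-178,0,0,0,0],[1,78,-213,0,0,0,0],[1,91,-249,0,0,0,0],[1,104,-284,0,0,0,0],[1,115,-315,0,0,0,0],[1,124,-338,0,0,0,0],[1,130,-355,0,0,0,0],[1,130,-355,0,0,0,0]])

```text
t: 7.75
eef_pos: [0.6307, 0.1703, 0.233]
orientation: [-3.137, -0.144, 0.0]
contact_force: [-0.3, 0.6, -1.6]
opening: 0.228
```

```bash
python3 -c "
from h import *
q=pr(.09,0);r=pr(-.105,0)
go((*q,.15,5.1),(*q,.1105,5.1),(*r,.1105,5.1))
a=snap('scene','s1.png');b=snap('top','t1.png')
for p in(a,b):
  for r in cams.place_of(p,'brush')[:2]: print(r['confidence'],atz(p,r['position'],.165))
t=cv2.imread('pics/t1.png')[150:310,150:300];s=cv2.imread('pics/s1.png')[160:380,320:560]
cv2.imwrite('pics/c2.png',np.hstack([cv2.resize(t,(420,448)),cv2.resize(s,(380,448))]))"
```

```text
t 7.75 tcp [0.6307 0.1703 0.233 ] F [-0.3  0.6 -1.6] open 0.228
(np.float64(0.6306436958869693), np.float64(0.16900048671797974), 0.15, 5.1) [-0.1  1.4 83. ] [-0.1  0.   0.2]
(np.float64(0.6306436958869693), np.float64(0.16900048671797974), 0.1105, 5.1) [-1.000e-01  1.400e+00  1.225e+02] [-0.1  0.   0.2]
(np.float64(0.43641568813186926), np.float64(0.15166609882902365), 0.1105, 5.1) [-195.1    0.9  122.6] [-0.1  0.   0.2]
0.73 [0.63378966 0.17589997 0.165     ]
0.72 [0.6355914 0.1721952 0.165    ]
0.33 [0.55334479 0.15553013 0.165     ]
```

View pics/c2.png

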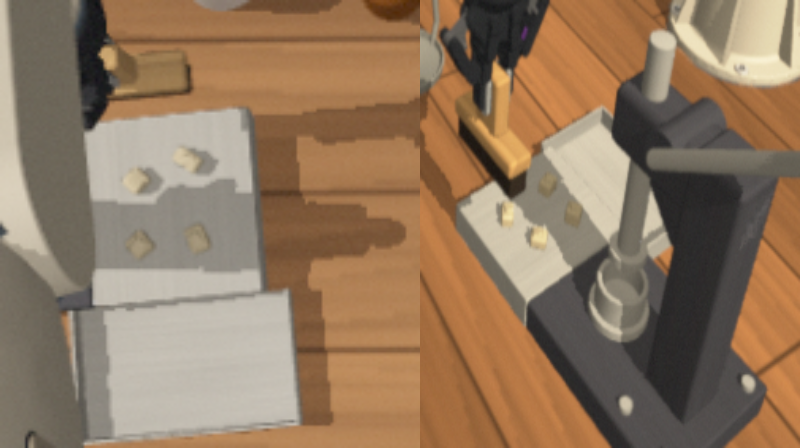

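The brush hangs upright behind the scraps (crop at about (150,75)) and the bed is clear. I'll lower it and then sweep.

move_arm(motion=[[1,0,1,25,0,0,0],[1,0,1,55,0,0,0],[1,0,1,85,0,0,0],[1,0,1,105,0,0,0],[1,0,1,115,0,0,0],[1,0,1,122,0,0,0],[1,0,1,122,0,0,0]])

```text
t: 8.53
eef_pos: [0.6301, 0.1652, 0.1109]
orientation: [3.138, 0.139, -0.002]
contact_force: [-0.7, 0.4, -2.3]
opening: 0.229
```

```bash
python3 -c "
from h import *
r=pr(-.105,0)
go((*r,.1105,5.1))"
```

```text
t 8.53 tcp [0.6301 0.1652 0.1109] F [-0.7  0.4 -2.3] open 0.229
(np.float64(0.43641568813186926), np.float64(0.15166609882902365), 0.1105, 5.1) [-194.1   -3.6    0.7] [ 0.   0.1 -0. ]
```

move_arm(motion=[[1,-8,0,0,0,0,0],[1,-20,0,0,0,0,0],[1,-32,-1,0,0,0,0],[1,-44,-1,0,0,0,0],[1,-56,-1,0,0,0,0],[1,-68,-2,0,0,0,0],[1,-80,-2,0,0,0,0],[1,-92,-2,0,0,0,0],[1,-104,-3,0,0,0,0],[1,-114,-3,0,0,0,0],[1,-124,-3,0,0,0,0],[1,-134,-3,0,0,0,0]])

```text
t: 9.53
eef_pos: [0.4962, 0.1572, 0.1123]
orientation: [-3.138, -0.141, -0.002]
contact_force: [0.2, -0.3, -1.8]
opening: 0.224
```

move_arm(motion=[[1,-10,0,0,0,0,0],[1,-20,0,0,0,0,0],[1,-30,0,0,0,0,0],[1,-40,0,0,0,0,0],[1,-50,0,0,0,0,0],[1,-58,0,0,0,0,0],[1,-64,0,0,0,0,0],[1,-64,0,0,0,0,0],[1,-64,0,0,0,0,0]])

```text
t: 10.28
eef_pos: [0.433, 0.1515, 0.1118]
orientation: [-3.138, -0.141, -0.001]
contact_force: [0.0, 1.2, -1.5]
opening: 0.231
```

```bash
python3 -c "
from h import *
r=pr(-.105,0)
go((*r,.25,5.1))
a=snap('scene','s2.png');b=snap('top','t2.png')
t=cv2.imread('pics/t2.png')[150:310,150:300];s=cv2.imread('pics/s2.png')[160:380,320:560]
cv2.imwrite('pics/c3.png',np.hstack([cv2.resize(t,(420,448)),cv2.resize(s,(380,448))]))"
```

```text
t 10.28 tcp [0.433  0.1515 0.1118] F [ 0.   1.2 -1.5] open 0.231
(np.float64(0.43641568813186926), np.float64(0.15166609882902365), 0.25, 5.1) [ 3.500e+00  1.000e-01 -1.382e+02] [-0. -0.  0.]
```

View pics/c3.png

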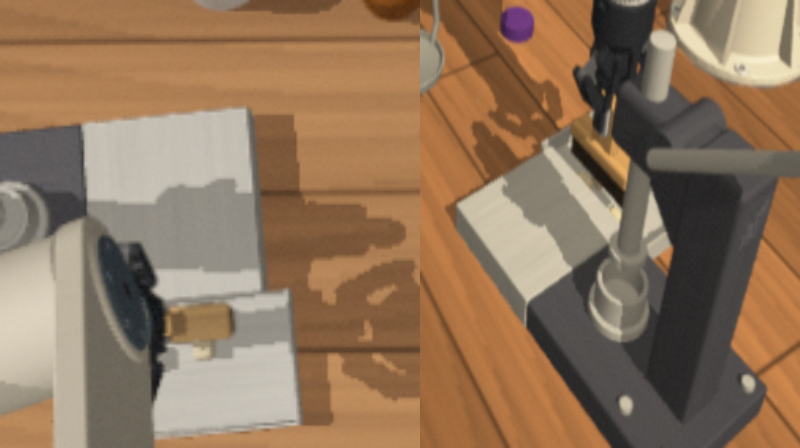

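The bed is clear and one scrap shows in the tray at (205,348). Next I'll lift the brush, move to the right, and check the tray before putting it down.

move_arm(motion=[[1,0,0,-25,0,0,0],[1,0,0,-60,0,0,0],[1,0,0,-100,0,0,0],[1,0,0,-125,0,0,0],[1,0,25,-130,0,0,0],[1,0,60,-130,0,0,0],[1,0,95,-130,0,0,0],[1,0,130,-130,0,0,0],[1,0,165,-130,0,0,0],[1,0,200,-130,0,0,0],[1,0,230,-130,0,0,0],[1,0,240,-130,0,0,0]])

```text
t: 11.38
eef_pos: [0.4551, -0.0912, 0.2419]
orientation: [3.137, 0.137, 0.001]
contact_force: [1.4, -0.2, -2.9]
opening: 0.225
```

```bash
python3 -c "
from h import *
go((.463,-.4,.24,9))
a=snap('scene','s3.png');b=snap('top','t3.png')
for n in range(1):
  for p,k in((a,'S'),(b,'T')):
    for r in cams.boxes_of(p,'scrap0'):
      B=r['box'];w=atz(p,[(B[0]+B[2])/2,(B[1]+B[3])/2],.013)[:2];A=np.radians(5.1);d=w-P
      print(k,round(r['confidence'],2),'press',(d@np.array([[np.cos(A),-np.sin(A)],[np.sin(A),np.cos(A)]])).round(3))
t=cv2.imread('pics/t3.png')[150:310,150:300];s=cv2.imread('pics/s3.png')[160:380,320:560]
cv2.imwrite('pics/c4.png',np.hstack([cv2.resize(t,(420,448)),cv2.resize(s,(380,448))]))"
```

```text
t 11.38 tcp [ 0.4551 -0.0912  0.2419] F [ 1.4 -0.2 -2.9] open 0.225
(0.463, -0.4, 0.24, 9) [-19.1 308.3   2.4] [ 0.1 -0.  -4. ]
S 0.41 press [-0.135 -0.024]
T 0.59 press [-0.139  0.036]
T 0.44 press [-0.126 -0.011]
T 0.23 press [-0.045  0.234]
```

View pics/c4.png

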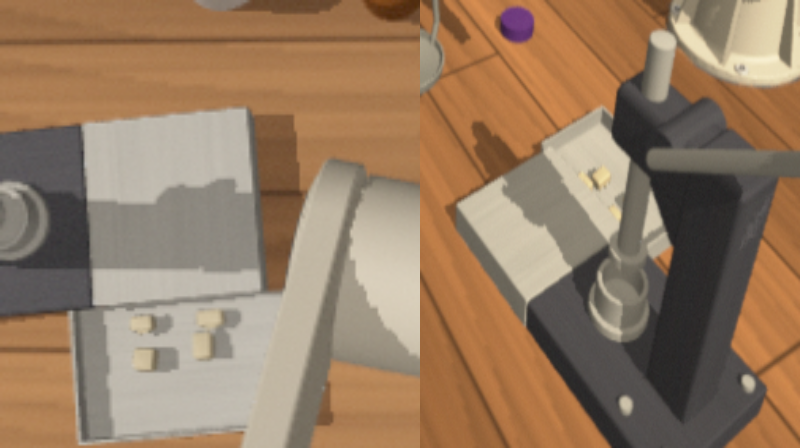

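All four scraps lie in the tray, at about (142,323), (209,318), (204,345) and (144,359). I'll take the brush back to its spot.

move_arm(motion=[[1,-2,30,0,0,0,0],[1,-5,65,0,0,0,-1],[1,-7,100,0,0,0,-1],[1,-9,135,0,0,0,-2],[1,-11,170,0,0,0,-2],[1,-13,205,0,0,0,-3],[1,-15,240,0,0,0,-3],[1,-17,270,0,0,0,-4],[1,-18,295,0,0,0,-4],[1,-19,308,0,0,0,-4],[1,-19,308,0,0,0,-4]])

```text
t: 12.5
eef_pos: [0.4637, -0.3972, 0.2413]
orientation: [3.131, 0.249, 0.0]
contact_force: [0.0, 1.2, -1.2]
opening: 0.229
```

```bash
python3 -c "
from h import *
go((.463,-.4,.0705,9))"
```

```text
t 12.5 tcp [ 0.4637 -0.3972  0.2413] F [ 0.   1.2 -1.2] open 0.229
(0.463, -0.4, 0.0705, 9) [ -1.1   2.6 170.8] [0.  0.  0.1]
```

move_arm(motion=[[1,0,2,30,0,0,0],[1,0,2,65,0,0,0],[1,0,2,100,0,0,0],[1,0,2,130,0,0,0],[1,0,2,150,0,0,0],[1,0,2,160,0,0,0],[1,0,2,166,0,0,0],[1,0,2,169,0,0,0],[1,0,2,171,0,0,0],[1,0,2,171,0,0,0],[1,0,2,171,0,0,0]])

```text
t: 13.42
eef_pos: [0.464, -0.3985, 0.0719]
orientation: [3.13, 0.25, 0.002]
contact_force: [0.3, 0.1, -1.5]
opening: 0.224
```

move_arm(motion=[[1,0,0,1,0,0,0],[1,0,0,2,0,0,0],[1,0,0,3,0,0,0],[1,0,0,3,0,0,0]])

```text
t: 13.75
eef_pos: [0.4636, -0.3985, 0.0689]
orientation: [3.131, 0.25, 0.001]
contact_force: [-2.1, 1.3, 7.9]
opening: 0.23
```

Bristles are on the counter. I'll release slowly and retreat upward.

move_arm(motion=[[0.6,0,0,0,0,0,0],[0.3,0,0,0,0,0,0],[0,0,0,0,0,0,0],[0,0,0,0,0,0,0],[0,0,0,0,0,0,0],[0,0,0,0,0,0,0],[0,0,0,-20,0,0,0],[0,0,0,-50,0,0,0],[0,0,0,-85,0,0,0],[0,0,0,-120,0,0,0],[0,0,0,-150,0,0,0],[0,0,0,-160,0,0,0]])

```text
t: 14.75
eef_pos: [0.4649, -0.3995, 0.2328]
orientation: [3.127, 0.249, 0.007]
contact_force: [0.4, -0.8, -0.0]
opening: 1.0
```

```bash
python3 -c "
from h import *
go((.5787,-.196,.235,-77))"
```

```text
t 14.75 tcp [ 0.4649 -0.3995  0.2328] F [ 0.4 -0.8 -0. ] open 1.0
(0.5787, -0.196, 0.235, -77) [ 144.6 -182.9   -2.5] [ 0.1 -0.4 86.1]
```

move_arm(motion=[[0,12,-15,0,0,0,7],[0,25,-31,0,0,0,14],[0,37,-47,0,0,0,21],[0,50,-63,0,0,0,28],[0,62,-80,0,0,0,35],[0,75,-96,0,0,0,42],[0,88,-112,0,0,0,50],[0,100,-128,0,0,0,57],[0,112,-145,0,0,0,64],[0,124,-160,0,0,0,71],[0,136,-174,0,0,0,78],[0,144,-184,0,0,0,85]])

```text
t: 15.75
eef_pos: [0.5768, -0.1921, 0.227]
orientation: [-2.473, 1.938, 0.001]
contact_force: [-0.2, 0.7, 0.4]
opening: 1.0
```

```bash
python3 -c "
from h import *
go((.578,-.197,.235,-77))
b=snap('top','t4.png');a=snap('scene','s4.png')
for n,z in(('dish_grip',.115),('dish',0),('dish_spout',.022),('ball_center',.022),('brush',0),('brush_grip',.085)):
  for p in(a,b):
    for r in cams.place_of(p,n)[:1]: print(n,round(r['confidence'],2),atz(p,r['position'],z).round(3))
t=cv2.imread('pics/t4.png')[150:290,300:480];s=cv2.imread('pics/s4.png')[100:240,240:420]
cv2.imwrite('pics/c5.png',np.vstack([cv2.resize(t,(385,300)),cv2.resize(s,(385,300))]))"
```

```text
t 15.75 tcp [ 0.5768 -0.1921  0.227 ] F [-0.2  0.7  0.4] open 1.0
(0.578, -0.197, 0.235, -77) [ 5.1 -0.  -8. ] [0.  0.  0.8]
dish_grip 0.93 [ 0.583 -0.197  0.115]
dish_grip 0.81 [ 0.572 -0.198  0.115]
dish 0.81 [ 0.573 -0.208  0.   ]
dish 0.92 [ 0.577 -0.197  0.   ]
dish_spout 0.68 [ 0.675 -0.167  0.022]
dish_spout 0.82 [ 0.672 -0.177  0.022]
ball_center 0.64 [ 0.581 -0.192  0.022]
brush 0.98 [ 0.464 -0.406  0.   ]
brush 0.74 [ 0.464 -0.403  0.   ]
brush_grip 0.56 [ 0.463 -0.389  0.085]
brush_grip 0.89 [ 0.461 -0.399  0.085]
```

View pics/c5.png

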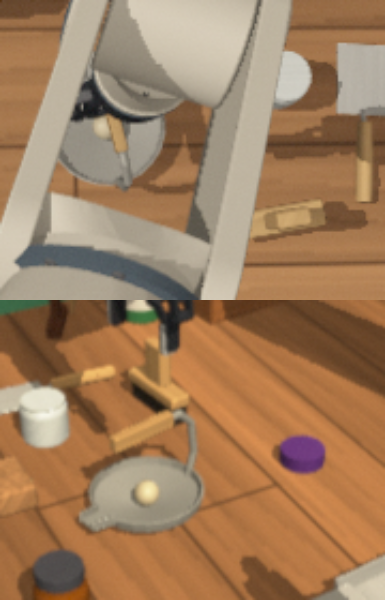

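The brush is standing free (top crop at (290,220)). The dish is level with the ball in the middle, and the bar is right under the gripper, so I'll descend.

move_arm(motion=[[0,5,0,20,0,0,1],[0,5,0,45,0,0,1],[0,5,0,70,0,0,1],[0,5,0,92,0,0,1],[0,5,0,110,0,0,1],[0,5,0,122,0,0,1],[0,5,0,130,0,0,1],[0,5,0,131,0,0,1],[0,5,0,131,0,0,1]])

```text
t: 17.2
eef_pos: [0.5777, -0.1985, 0.0969]
orientation: [2.461, -1.952, 0.0]
contact_force: [0.2, -0.7, 1.2]
opening: 0.999
```

```bash
python3 -c "
from h import *
go((.578,-.197,.096,-77))"
```

```text
t 17.2 tcp [ 0.5777 -0.1985  0.0969] F [ 0.2 -0.7  1.2] open 0.999
(0.578, -0.197, 0.096, -77) [-1.4 -0.6  0.9] [ 0.  -0.   0.2]
```

move_arm(motion=[[0.3,-1,0,0,0,0,0],[0.5,-1,0,0,0,0,0],[0.6,-1,0,0,0,0,0],[0.68,-1,0,0,0,0,0],[0.72,-1,0,0,0,0,0],[0.75,-1,0,0,0,0,0],[0.78,-1,0,0,0,0,0],[0.8,-1,0,0,0,0,0],[0.82,-1,0,0,0,0,0],[0.84,-1,0,0,0,0,0],[0.86,-1,0,0,0,0,0],[0.9,-1,0,0,0,0,0]], newtons=30)

```text
t: 18.2
eef_pos: [0.5771, -0.1973, 0.0965]
orientation: [2.461, -1.952, -0.001]
contact_force: [-0.4, 1.1, -0.1]
opening: 0.157
```

move_arm(motion=[[1,0,0,0,0,0,0],[1,0,0,0,0,0,0],[1,0,0,0,0,0,0],[1,0,0,0,0,0,0]], newtons=90)

```text
t: 18.53
eef_pos: [0.5773, -0.1974, 0.0967]
orientation: [-2.461, 1.952, 0.0]
contact_force: [-0.7, 2.3, 0.1]
opening: 0.147
```

move_arm(motion=[[1,0,0,-1,0,0,0],[1,0,0,-2,0,0,0],[1,0,0,-5,0,0,0],[1,0,0,-9,0,0,0],[1,0,0,-14,0,0,0],[1,0,0,-20,0,0,0],[1,0,0,-26,0,0,0],[1,0,0,-32,0,0,0],[1,0,0,-37,0,0,0],[1,0,0,-41,0,0,0],[1,0,0,-44,0,0,0],[1,0,0,-45,0,0,0]])

```text
t: 19.53
eef_pos: [0.5775, -0.1975, 0.1423]
orientation: [-2.461, 1.952, -0.001]
contact_force: [-1.7, -0.2, -2.6]
opening: 0.143
```

```bash
python3 -c "
from h import *
q=pr(0,0);go((*q,.24,5.1))
a=snap('scene','s5.png')
for n,z in(('ball_center',.067),('dish_floor',.051),('dish_spout',.067)):
  for r in cams.place_of(a,n)[:1]: print(n,round(r['confidence'],2),atz(a,r['position'],z).round(3))
cv2.imwrite('pics/c6.png',cv2.resize(cv2.imread('pics/s5.png')[80:240,240:420],None,fx=3,fy=3))"
```

```text
t 19.53 tcp [ 0.5775 -0.1975  0.1423] F [-1.7 -0.2 -2.6] open 0.143
(np.float64(0.541), np.float64(0.161), 0.24, 5.1) [-357.4  -46.1  -97.8] [ -0.   -0.  -81.9]
ball_center 0.49 [ 0.508 -0.297  0.067]
dish_floor 0.56 [ 0.581 -0.2    0.051]
dish_spout 0.88 [ 0.68  -0.162  0.067]
```

View pics/c6.png

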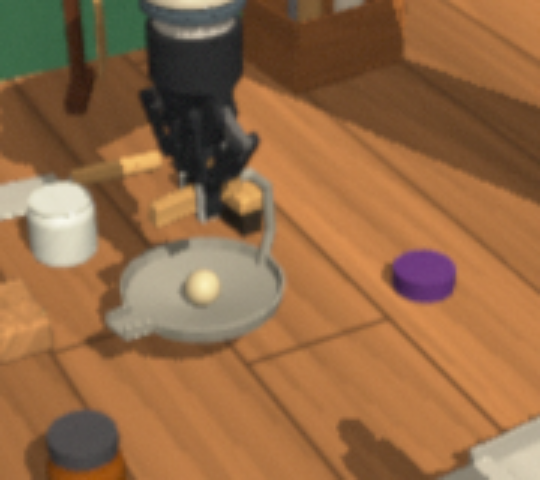

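The plate is level (rim at about (200,285)) with the ball in the middle (203,287). I'll now carry it over with gentle acceleration.

move_arm(motion=[[1,-1,0,-1,0,0,0],[1,-3,0,-2,0,0,0],[1,-7,-1,-4,0,0,0],[1,-13,-2,-7,0,0,0],[1,-21,-3,-11,0,0,0],[1,-30,-4,-16,0,0,0],[1,-40,-5,-21,0,0,0],[1,-50,-7,-26,0,0,0],[1,-60,-8,-31,0,0,0],[1,-70,-9,-36,0,0,0],[1,-80,-10,-41,0,0,0],[1,-90,-12,-46,0,0,0]])

```text
t: 20.73
eef_pos: [0.5682, -0.1059, 0.1883]
orientation: [2.461, -1.952, -0.0]
contact_force: [0.3, -0.4, -3.5]
opening: 0.146
```

move_arm(motion=[[1,-10,-1,-5,0,0,0],[1,-20,-3,-10,0,0,0],[1,-30,-4,-15,0,0,0],[1,-40,-5,-20,0,0,0],[1,-50,-6,-25,0,0,0],[1,-60,-8,-30,0,0,0],[1,-70,-9,-34,0,0,0],[1,-80,-10,-38,0,0,0],[1,-90,-12,-41,0,0,0],[1,-100,-13,-44,0,0,0],[1,-110,-14,-46,0,0,0],[1,-120,-15,-48,0,0,0]])

```text
t: 21.73
eef_pos: [0.5556, 0.0142, 0.2358]
orientation: [2.461, -1.952, -0.0]
contact_force: [0.0, 1.1, -3.1]
opening: 0.146
```

move_arm(motion=[[1,-10,-1,0,0,0,0],[1,-20,-3,0,0,0,0],[1,-30,-4,0,0,0,0],[1,-40,-5,0,0,0,0],[1,-50,-6,0,0,0,0],[1,-60,-8,0,0,0,0],[1,-70,-9,0,0,0,0],[1,-80,-10,0,0,0,0],[1,-90,-12,0,0,0,0],[1,-100,-13,0,0,0,0],[1,-110,-14,0,0,0,0],[1,-119,-15,0,0,0,0]])

```text
t: 22.73
eef_pos: [0.5432, 0.1336, 0.2357]
orientation: [-2.461, 1.952, 0.0]
contact_force: [0.6, 0.0, -3.2]
opening: 0.148
```

move_arm(motion=[[1,-8,-1,0,0,0,0],[1,-14,-2,0,0,0,0],[1,-19,-2,0,0,0,0],[1,-23,-3,0,0,0,0],[1,-26,-3,0,0,0,0],[1,-28,-4,0,0,0,0],[1,-28,-4,0,0,0,0],[1,-28,-4,0,0,0,0]])

```text
t: 23.4
eef_pos: [0.5409, 0.1605, 0.2357]
orientation: [2.461, -1.952, 0.0]
contact_force: [-0.4, -0.2, -2.5]
opening: 0.145
```

```bash
python3 -c "
from h import *
q=pr(0,0);go((*q,.236,5.1))"
```

```text
t 23.4 tcp [0.5409 0.1605 0.2357] F [-0.4 -0.2 -2.5] open 0.145
(np.float64(0.541), np.float64(0.161), 0.236, 5.1) [-0.5 -0.2 -0.3] [  0.  -0. -82.]
```

move_arm(motion=[[1,0,0,0,0,0,-0.3],[1,0,0,0,0,0,-1],[1,0,0,0,0,0,-2],[1,0,0,0,0,0,-3.5],[1,0,0,0,0,0,-5.5],[1,0,0,0,0,0,-7.5],[1,0,0,0,0,0,-9.5],[1,0,0,0,0,0,-11.5],[1,0,0,0,0,0,-13.5],[1,0,0,0,0,0,-15.5],[1,0,0,0,0,0,-17.5],[1,0,0,0,0,0,-19.5]])

```text
t: 24.4
eef_pos: [0.5409, 0.1605, 0.2357]
orientation: [2.758, -1.504, 0.0]
contact_force: [0.1, 0.4, -2.8]
opening: 0.15
```

move_arm(motion=[[1,0,0,0,0,0,-2],[1,0,0,0,0,0,-4],[1,0,0,0,0,0,-6],[1,0,0,0,0,0,-8],[1,0,0,0,0,0,-10],[1,0,0,0,0,0,-12],[1,0,0,0,0,0,-14],[1,0,0,0,0,0,-16],[1,0,0,0,0,0,-18],[1,0,0,0,0,0,-20],[1,0,0,0,0,0,-22],[1,0,0,0,0,0,-24]])

```text
t: 25.4
eef_pos: [0.5409, 0.1605, 0.2357]
orientation: [-3.011, 0.897, -0.0]
contact_force: [-0.2, -0.2, -1.8]
opening: 0.147
```

move_arm(motion=[[1,0,0,0,0,0,-2],[1,0,0,0,0,0,-4],[1,0,0,0,0,0,-6],[1,0,0,0,0,0,-8],[1,0,0,0,0,0,-10],[1,0,0,0,0,0,-12],[1,0,0,0,0,0,-14],[1,0,0,0,0,0,-16],[1,0,0,0,0,0,-18],[1,0,0,0,0,0,-20],[1,0,0,0,0,0,-22],[1,0,0,0,0,0,-24]])

```text
t: 26.4
eef_pos: [0.5409, 0.1605, 0.2357]
orientation: [3.131, -0.252, -0.0]
contact_force: [-0.5, -1.0, -2.6]
opening: 0.145
```

move_arm(motion=[[1,0,0,0,0,0,-2],[1,0,0,0,0,0,-4],[1,0,0,0,0,0,-6],[1,0,0,0,0,0,-8],[1,0,0,0,0,0,-10],[1,0,0,0,0,0,-12],[1,0,0,0,0,0,-13],[1,0,0,0,0,0,-14],[1,0,0,0,0,0,-14.5],[1,0,0,0,0,0,-14.5],[1,0,0,0,0,0,-14.5],[1,0,0,0,0,0,-14.5]])

```text
t: 27.4
eef_pos: [0.5409, 0.1606, 0.2357]
orientation: [3.138, 0.141, 0.0]
contact_force: [0.6, 0.8, -2.6]
opening: 0.148
```

```bash
python3 -c "
from h import *
q=pr(0,0);go((*q,.236,5.1))
a=snap('scene','s6.png');b=snap('top','t6.png')
for n,z in(('ball_center',.162),('dish_floor',.146),('dish',.14),('dish_spout',.162),('dish_grip',.255)):
  for k,p in(('S',a),('T',b)):
    for r in cams.place_of(p,n)[:1]: print(k,n,round(r['confidence'],2),atz(p,r['position'],z).round(3))
t=cv2.imread('pics/t6.png')[150:310,150:300];s=cv2.imread('pics/s6.png')[130:350,320:560]
cv2.imwrite('pics/c7.png',np.hstack([cv2.resize(t,(320,480)),cv2.resize(s,(480,480))]))"
```

```text
t 27.4 tcp [0.5409 0.1606 0.2357] F [ 0.6  0.8 -2.6] open 0.148
(np.float64(0.541), np.float64(0.161), 0.236, 5.1) [ 0.2 -0.4 -0.3] [ 0. -0.  0.]
S ball_center 0.6 [0.543 0.161 0.162]
T ball_center 0.63 [0.54  0.164 0.162]
S dish_floor 0.9 [0.538 0.163 0.146]
T dish_floor 0.92 [0.54  0.17  0.146]
S dish 0.63 [0.539 0.16  0.14 ]
T dish 0.67 [0.544 0.163 0.14 ]
S dish_spout 0.6 [0.541 0.257 0.162]
S dish_grip 0.75 [0.542 0.169 0.255]
T dish_grip 0.83 [0.535 0.159 0.255]
```

View pics/c7.png

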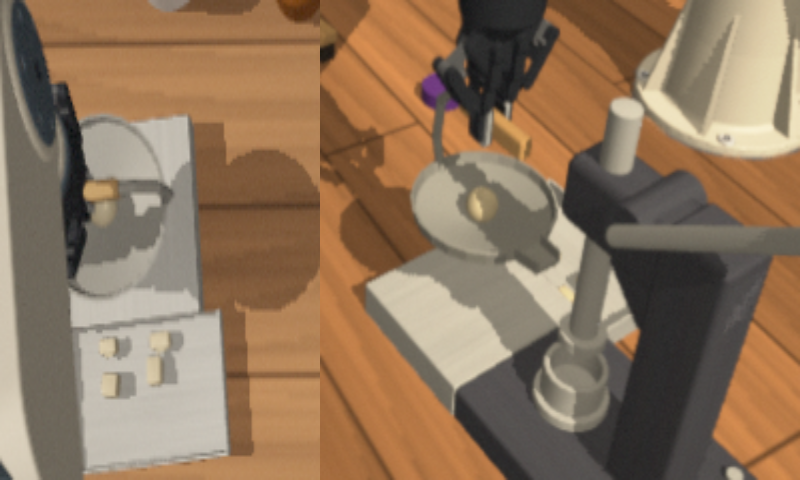

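The plate is level over the bed with its spout towards the mould. The ball is central at (483,203), and the four scraps are still in the tray at rows 340-385. I'll let it settle for a second, then sign off.

move_arm(motion=[[1,0,0,0,0,0,0],[1,0,0,0,0,0,0],[1,0,0,0,0,0,0],[1,0,0,0,0,0,0],[1,0,0,0,0,0,0],[1,0,0,0,0,0,0],[1,0,0,0,0,0,0],[1,0,0,0,0,0,0],[1,0,0,0,0,0,0],[1,0,0,0,0,0,0],[1,0,0,0,0,0,0],[1,0,0,0,0,0,0]])

```text
t: 29.0
eef_pos: [0.5408, 0.1606, 0.2357]
orientation: [3.138, 0.141, -0.0]
contact_force: [-0.0, 0.5, -2.8]
opening: 0.14
```

```bash
python3 -c "
from h import *
go()
b=snap('top')
for r in cams.place_of(b,'ball_center')[:1]: print(atz(b,r['position'],.162))
for r in cams.place_of(b,'brush')[:1]: print(atz(b,r['position'],0))
print(order.sign_off())"
```

```text
t 29.0 tcp [0.5408 0.1606 0.2357] F [-0.   0.5 -2.8] open 0.14
[0.54313661 0.15810362 0.162     ]
[ 0.46603668 -0.40063539  0.        ]
the job is handed in; nothing more can be done
None
```

I finished all the steps and handed the job in at about 29 s. No verdict was reported.

- **Sweeping:** I swept the bed with the brush in one pass. The last pictures show all four scraps in the tray and the bed clear.
- **Brush:** It stands upright and released where it was found, within about 3 mm by the final picture.
- **Plate:** I lifted it by the bar and turned it about 82°. It is held over the middle of the bed with its underside about 10 cm above the bed top (reckoned from the grasp height). The spout points at the mould.
- **Ball:** The last readings put it within about 4 mm of the plate's middle.
- **Other checks:** The arm pose stayed steady for the last second, and the measured load was about 2.8 N.

Some network readings were off: they disagreed by up to about 10 mm between cameras, and one ball reading during the lift was clearly wrong. I relied on the pictures and the arm pose there. I did not re-measure the bystanders at the end, but no unexpected force showed up during the moves.

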